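Knock out a resin mount and hang up the mallet

ROBOT

A 6-joint arm with a two-finger parallel gripper is mounted at the origin on the work surface. World frame = base frame: x ahead of the robot, y to its left, z up, the work surface at z = 0. Lengths are in m, angles in rad, forces in N, time in s.
With the tool pointing down it reaches from about 0.3 to 0.875 m from the base axis. Payload 4.2 kg.
Tool frame: the origin (TCP) lies at the very end of the fingers, on their centre line; the grasp point (between the pads) lies 19 mm behind it (grip_point_offset is the distance from the TCP to the grasp point, in m); z points along the fingers, y is the line along which they close (so a half turn about z gives the same grasp; the last joint's range is limited). The gripper opens to 85 mm and grips with 20 to 120 N. Pads are 22 mm wide; open, the fingers measure 114 mm over their backs; the gripper's body (76 mm by 85 mm) begins 54 mm behind the grasp point. The pads swing forward as they close: fully open they stand 13 mm farther back than shut.
Start: joints at [1.253, 0.32, 1.565, -0, 1.257, -0.02], TCP at [0.169, 0.55, 0.231] pointing down, gripper open.
Joint ranges: [-3.11, 3.11], [-0.84, 2.01], [0.21, 2.61], [-1.34, 4.49], [0.05, 2.63], [-2.56, 2.56]. Speed limits (rad/s): [2.57, 2.57, 3.14, 3.14, 3.14, 3.14].

INTERFACE

Orientations are given as a unit quaternion [w, x, y, z].
In Python, from bench import * gives the robot as it stands.
- The arm moves only by the shell command python3 -m crank 'ROWS' [FORCE]. ROWS is JSON, a list that holds one entry, the list of rows, each a list of 5 numbers: the shift along the tool's x, y, z in m, then the turn about the tool's z in degrees, then the finger opening in m, from 0 to 0.0854. A call has exactly 10 rows; each row is the pose to reach, as a shift and turn from the pose commanded when the call began, along the tool's axes at that moment; what a row does not reach only later rows make up. A row lasts 1/8 s, in which the tool goes at most 62.5 mm and 10.7 degrees, less where a joint would pass 70% of its speed; a pose out of reach is approached as far as the arm can. A call with a gripper value outside its range is refused whole. The fingers move at their own pace and stop on an object; FORCE is the grip in N (left out, the last holds). Time passes only in rows, so rows that repeat a pose let the fingers close, or fill a call up. It gives the time, the measured TCP pose, the force, the opening and the grip force at its end, in the units of the state.
- get_state(): the state, without advancing time (a new reading comes with each control period).
- get_image(name): name is "side" or "top" or "wrist"; returns a dict with "pixels" (384x512x3 uint8, red, green, blue), "vertical_fov" (degrees; the focal length in pixels is half the picture's height over the tangent of half this angle, whatever the lens; pixels are square), "cx", "cy" (the principal point, pixels), "R" (3x3) and "t" (3): a world point X has camera coordinates R X + t; the wrist camera has in their place "T_tool_cam" (4x4, takes a point from camera to tool coordinates, whose origin is the TCP and whose axes are the flange's). Camera axes: x right, y down, z forward; pixel columns grow to the right and rows downward; lengths in m; the calibration is good to about 2 mm. A picture is of the moment at which its call begins: read the wrist's pose just before it. There is no depth.
- sign_off(): hands the job in; it is judged then, once.
The state is a dict: "clock": time; "qpos": joint angles; "dq": joint speeds; "joint_torque": joint torques, N m; "tcp_pos": TCP position; "orientation": TCP orientation; "force": force on the tool from outside, world axes, zero at the start; "wrist_torque": the same for the moment, N m; "grip_width": opening from 0.0 (shut) to 1.0 (fully open); "gripper_force": force on a finger pad.
Only numpy, scipy, OpenCV 4.12 (cv2) and the standard library are available. Lean on these libraries where they do the work, as an engineer would, in place of code of your own. Each camera call takes 0.05 s, during which the arm holds its last target. There are 200 camera calls.

TASK

Take the small mallet out of the white drying rack and, with the end of its handle, push the stuck red resin mount down through the hole in the top of the blue-topped mould until it is fully out and sits on the tray below. Then hang the mallet up by dropping it handle-first through the green ring of the stand until its head rests on the ring, let go, and leave everything else on the bench where it stands.

Things in the scene. Friction and masses are not known exactly. Their poses are not given: they have to be found in the camera images.
- mallet_head (a point): Centre of the mallet's head. The mallet (about 0.3 kg) stands upright in the rack, head up. Head: aluminium block with yellow plastic ends, 76 mm long (x), 36 mm wide (y), 40 mm high (z); grip it across the 36 mm. z points up along the handle's axis. A straight black handle, 20 mm thick and 105 mm long, runs down from the middle of the underside, ending 125 mm below this point.
- mallet_neck (a point): Point on the handle's axis in the plane of the head's underside (20 mm below the head's centre); same axes as the head.
- mallet_butt (a point): Centre of the handle's lower end, 125 mm below the head's centre; same axes as the head. The end is bevelled to 14 mm diameter over its last 6 mm.
- rack: White plastic drying rack, fixed: a block 100 x 100 mm, 60 mm high, with three stubs up to 80 mm high at its corners. The mallet's handle stands in its middle hole, 25 mm wide and 52 mm deep, so lifting the mallet by 60 mm frees it. Origin: centre of its underside, z up. Rack, mould and stand stand side by side in any order.
- mould_hole (a point): Centre of the access hole, at the upper surface of the mould's blue top plate, 62 mm above the bench. The mould is fixed: a 90 x 90 mm plate, 8 mm thick, on four legs over a 110 x 110 mm tray 4 mm thick. The hole is vertical, 30 mm across, and opens under the plate into a round pocket 41 mm wide and 24 mm deep (aluminium tube, open underneath).
- mount (a joint): How far the stuck red resin mount has been pushed down, in m: 0 is fully up against the plate, 0.024 is just clear of the pocket, 0.028 is the end of travel, resting on the tray. It starts at 0 to 0.005, resists with about 6 N all the way and stays where it is left.
- mount_top (a point): Centre of the upper face of the red mount (a disc 40 mm in diameter, 22 mm high), the face to push on; 54 mm above the bench when fully up, 26 mm when resting on the tray.
- ring_top (a point): Centre of the green ring's opening, at the ring's upper surface, 125 mm above the bench. The ring is fixed and level: 34 mm inside and 56 mm outside diameter, 14 mm high, on a short stand whose post, on its far (+x) side, is no higher than the ring. Nothing stands above the ring; below its upper surface 115 mm are free down to the stand's foot.
- dropper: Bystander: green glass dropper bottle with white label and blue cap, 30 mm diameter, 75 mm high; origin under its centre.
- spare_mount: Bystander: green resin disc, 40 mm diameter, 22 mm high; origin under its centre.
- amber_mount: Bystander: amber resin disc, 40 mm diameter, 22 mm high; origin under its centre.
- jar: Bystander: jar with white lid, 60 mm diameter, 75 mm high; origin under its centre.
- slide_box: Bystander: orange slide box, 85 x 120 x 35 mm; origin under its centre.
- brush: Bystander: brush, 170 mm long, lying flat along its x axis; origin at its underside.
- dish: Bystander: glass dish, 90 mm diameter, 18 mm high; origin under its centre.
There are look-alikes about, which are no part of the job. Of the things like the part that bears mallet_head, leave any that is purple; of the rest the smaller one is meant.

How it is judged:
On the way:
1. the red mount is pushed fully out with the mallet's handle, whose end is down in the mould (value of joint mount above 0.025 m and horizontal distance between mallet_butt and mould_hole below 0.015 m and z of mallet_butt in the frame of mould_hole below -0.025 m), for 0.1 s.
At the end, for the whole second after the job is handed in: The red mount is pushed down at least 25 mm (out of the mould, on the tray), and the mallet hangs at rest in the green ring, handle down through it: the underside of the head within 6 mm of the ring's upper surface, handle axis within 12 mm of the ring's centre and within 0.12 rad of vertical (value of joint mount above 0.025 m and horizontal distance between mallet_neck and ring_top below 0.012 m and z of mallet_neck in the frame of ring_top between -0.006 and 0.006 m and angle between mallet_neck's own z axis and vertical below 0.12 rad and linear speed of mallet below 0.02 m/s); the robot touches nothing.
It fails at once if a bystander is moved by more than 30 mm (distance of any of dropper, spare_mount, jar, slide_box, brush, dish, amber_mount from where it was at the start of the episode above 0.03 m).
It also fails if it takes over 54 s, if anything falls off the work surface, if the arm or the gripper's body presses on something with over 40 N, if the wrist force passes 120 N, or if a joint passes its speed limit or range.

## Working session

There is one attempt and no reset: what is moved stays moved. The work goes in short steps, Python scripts to look and compute and a shell command to move; the robot and the scene stay as the last step left them, time stands still between calls to the robot, and variables do not carry over. Pictures are saved under pics/ and viewed, at most 10 in all, crops included, and the job is handed in when it is done.

```bash
mkdir -p pics; ls; python3 - <<'E'
from bench import *
import cv2,json,numpy as np
s=get_state();print(s)
for n in("top","side"):
    d=get_image(n);cv2.imwrite(f"pics/{n}0.png",d["pixels"][:,:,::-1])
    d={k:(np.array(v).tolist()) for k,v in d.items() if k!="pixels"};print(n,d);json.dump(d,open(n+".json","w"))
E
```

```text
pics
{'clock': 0.0, 'qpos': array([ 1.25301045e+00,  3.20268564e-01,  1.56572438e+00,  2.53679924e-05,
        1.25738777e+00, -2.00079219e-02]), 'dq': array([-0.00197669,  0.00021765, -0.00070601,  0.00110322, -0.00107397,
       -0.00067574]), 'joint_torque': array([-5.52447691e-04, -4.15520883e+01, -2.34158993e+01, -1.62722904e-04,
        7.99530448e-03, -3.10844129e-06]), 'tcp_pos': array([0.16854375, 0.54922275, 0.23047806]), 'orientation': array([-1.62173408e-04,  1.48343313e-01,  9.88935520e-01, -8.79283325e-04]), 'force': array([ 0.04931034, -0.37185846,  0.10673024]), 'wrist_torque': array([ 0.02894815, -0.05406107,  0.02742629]), 'gripper_force': 0.0, 'grip_width': 0.9997752014394918}
top {'vertical_fov': 52.563189795443186, 'cx': 255.18976063788082, 'cy': 191.11297161612902, 'R': [[0.005486537090161339, -0.9999816232602208, 0.0025789634762533346], [-0.9964054401929222, -0.0056848976859127, -0.08452148065580505], [0.0845345885700475, -0.0021059629992642146, -0.9964183199114407]], 't': [-0.09828397956800669, 0.5952902583899714, 1.006586657482865]}
side {'vertical_fov': 57.41953149886323, 'cx': 257.7061661098361, 'cy': 187.1948195067652, 'R': [[-0.8917209175037152, -0.4522960155035669, 0.016190109509507892], [-0.2864825653771003, 0.5363962487172287, -0.7938556569660762], [0.3503734365235015, -0.7125358789013239, -0.6078906778829808]], 't': [0.47533767312728886, 0.294803862451117, 0.6936160224682202]}
```

View pics/top0.png

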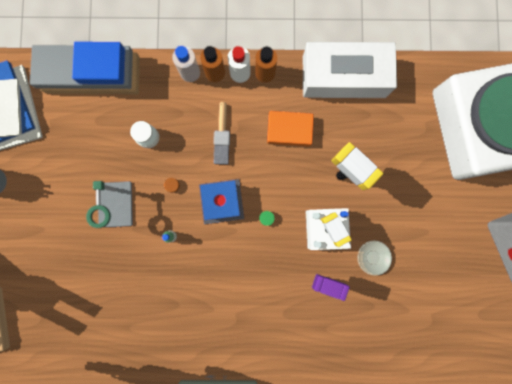

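View pics/side0.png

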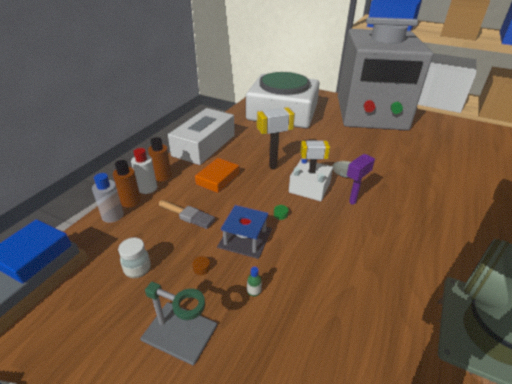

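The top view shows the rack with the small yellow-ended mallet at about (336,230), the mould hole at (220,200) and the green ring at (97,216). The side view puts them at (315,150), (245,222) and (189,304). The larger yellow mallet and the purple one are look-alikes.

```bash
cat > h.py <<'E'
import numpy as np,json,cv2
def ray(d,uv):
    f=192/np.tan(np.radians(d["vertical_fov"])/2)
    R=np.array(d["R"]);t=np.array(d["t"])
    v=np.array([(uv[0]-d["cx"])/f,(uv[1]-d["cy"])/f,1])
    return -R.T@t,R.T@v
def atz(d,uv,z):
    o,v=ray(d,uv);return o+v*(z-o[2])/v[2]
def tri(a,ua,b,ub):
    o1,v1=ray(a,ua);o2,v2=ray(b,ub)
    s=np.linalg.lstsq(np.c_[v1,-v2],o2-o1,rcond=None)[0]
    p,q=o1+s[0]*v1,o2+s[1]*v2
    return (p+q)/2,np.linalg.norm(p-q)
def blobs(im,lo,hi,amin=12):
    h=cv2.cvtColor(im,cv2.COLOR_BGR2HSV);m=cv2.inRange(h,np.array(lo),np.array(hi))
    n,l,st,c=cv2.connectedComponentsWithStats(m)
    return [(c[i].round(1).tolist(),st[i].tolist()) for i in range(1,n) if st[i,4]>amin]
E
python3 - <<'E'
from h import *
T=json.load(open("top.json"));S=json.load(open("side.json"))
t=cv2.imread("pics/top0.png");s=cv2.imread("pics/side0.png")
for n,im in(("top",t),("side",s)):
    for c,lo,hi in(("yel",(22,150,120),(32,255,255)),("green",(60,80,40),(90,255,160)),("red",(0,180,120),(5,255,255)),("blue",(108,130,80),(118,255,255))):
        print(n,c,blobs(im,lo,hi))
a=cv2.resize(t[195:265,295:385],None,fx=5,fy=5,interpolation=cv2.INTER_CUBIC)
b=cv2.resize(s[130:205,280:370],None,fx=4,fy=4,interpolation=cv2.INTER_CUBIC)
c=cv2.resize(t[170:235,80:140],None,fx=5,fy=5,interpolation=cv2.INTER_CUBIC)
W=np.zeros((600,800,3),np.uint8)
W[:350-100,:450]=a[50:300];W[250:550,:360]=b;W[250:575,400:700]=c
cv2.imwrite("pics/crop.png",W)
E
```

```text
top yel [([342.4, 153.2], [332, 143, 22, 22, 197]), ([371.6, 179.6], [359, 169, 24, 21, 200]), ([328.6, 217.4], [322, 213, 15, 9, 67]), ([343.3, 240.8], [335, 236, 17, 10, 63])]
top green [([497.9, 111.3], [480, 77, 32, 71, 1764]), ([98.1, 185.0], [94, 182, 9, 7, 59]), ([98.3, 216.1], [87, 206, 23, 21, 189]), ([169.1, 235.5], [165, 232, 7, 9, 25])]
top red [([238.0, 53.3], [233, 48, 11, 12, 101]), ([219.4, 199.7], [216, 196, 8, 8, 55]), ([510.2, 253.0], [509, 249, 3, 10, 22])]
top blue [([98.3, 62.5], [72, 42, 53, 42, 2093]), ([181.7, 53.4], [176, 46, 12, 16, 147]), ([5.7, 70.8], [0, 62, 15, 17, 196]), ([25.5, 117.1], [21, 95, 13, 37, 197]), ([220.0, 200.4], [201, 181, 39, 39, 1035]), ([343.8, 213.9], [341, 212, 7, 5, 31]), ([165.3, 236.8], [163, 235, 6, 5, 26])]
side yel [([290.3, 118.5], [285, 108, 9, 22, 92]), ([261.7, 122.6], [257, 112, 10, 22, 182]), ([303.2, 148.8], [300, 140, 7, 18, 92]), ([326.4, 149.6], [324, 141, 6, 18, 71])]
side green [([396.4, 107.5], [391, 102, 12, 12, 115]), ([280.5, 211.7], [275, 206, 13, 13, 136]), ([253.5, 280.4], [248, 275, 12, 11, 91]), ([151.6, 289.6], [146, 283, 13, 15, 119]), ([187.9, 304.0], [173, 290, 31, 29, 434])]
side red [([369.0, 105.6], [365, 101, 9, 10, 74]), ([138.3, 153.5], [134, 149, 11, 12, 72]), ([244.5, 221.0], [241, 220, 9, 3, 22])]
side blue [([394.2, 8.3], [369, 0, 52, 19, 861]), ([507.3, 29.6], [501, 8, 11, 36, 251]), ([370.0, 25.0], [368, 24, 5, 3, 13]), ([408.9, 27.8], [407, 26, 5, 5, 18]), ([101.0, 180.4], [94, 173, 15, 16, 182]), ([244.6, 221.9], [222, 206, 45, 32, 844]), ([30.7, 249.4], [0, 219, 70, 64, 2671]), ([253.9, 271.4], [251, 267, 7, 10, 53])]
```

View pics/crop.png

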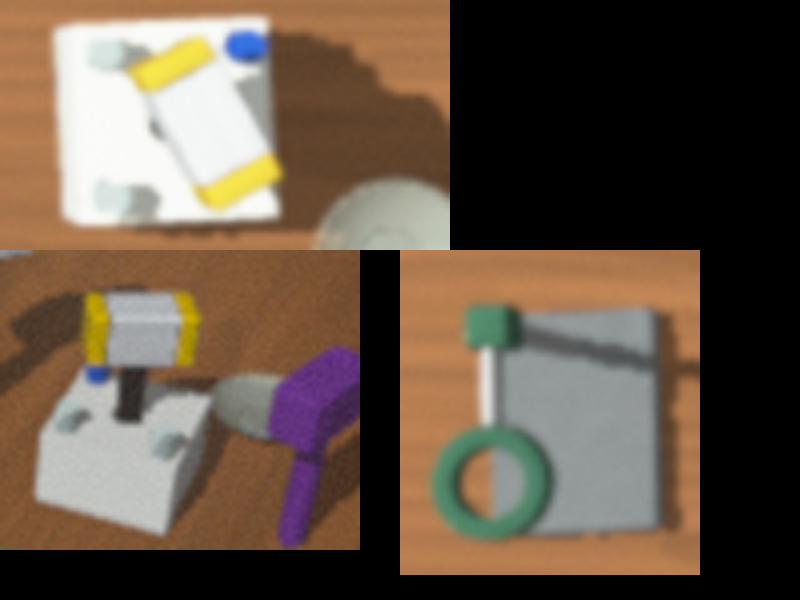

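The crops show the mallet's head turned about 30° in the rack, with its ends at (328.6,217.4) and (343.3,240.8) in the top picture. The ring's centre is at (98.3,216.2) and its post is on the far side.

```bash
python3 - <<'E'
from h import *
T=json.load(open("top.json"));S=json.load(open("side.json"))
print("cam",ray(T,(0,0))[0],ray(S,(0,0))[0])
a=atz(T,(328.6,217.4),.153);b=atz(T,(343.3,240.8),.153)
print("head",a,b,(a+b)/2,np.linalg.norm(a-b),np.degrees(np.arctan2(*(b-a)[1::-1])))
print("tri head", tri(T,(336,229.1),S,(315,149.2)))
print("hole",atz(T,(219.5,200),.062),atz(T,(220,200.4),.062),tri(T,(219.7,200),S,(244.5,221.9)))
print("ring",atz(T,(98.3,216.1),.125),tri(T,(98.3,216.1),S,(187.9,304)))
# mould orientation
h=cv2.cvtColor(cv2.imread("pics/top0.png"),cv2.COLOR_BGR2HSV)
E
```

```text
cam [ 0.5085983  -0.09277817  1.05354967] [0.26530008 0.55108795 0.64797866]
head [ 0.52496348 -0.26477089  0.153     ] [ 0.47141857 -0.29804825  0.153     ] [ 0.49819102 -0.28140957  0.153     ] 0.06304316485419727 -148.13966079767866
tri head (array([ 0.49829953, -0.28544482,  0.13384505]), np.float64(0.0008377508133300102))
hole [ 0.56942196 -0.00385152  0.062     ] [ 0.56840607 -0.0051416   0.062     ] (array([ 0.57088257, -0.00329864,  0.05540866]), np.float64(0.0023018747761613598))
ring [0.52552703 0.27854094 0.125     ] (array([0.52642829, 0.28198175, 0.11757011]), np.float64(0.0017572174029234786))
```

```bash
cat >> h.py <<'E'
from scipy.spatial.transform import Rotation as Ro
def go(s,target,ydeg=None):
    q=np.array(s["orientation"]);R=Ro.from_quat(q[[1,2,3,0]]).as_matrix()
    d=R.T@(np.array(target)-s["tcp_pos"]);y=np.degrees(np.arctan2(R[1,1],R[0,1]))
    print("tcp",s["tcp_pos"].round(4),"tool-y yaw",y.round(1),"zaxis",R[:,2].round(4),"q",s["qpos"].round(2),"t",s["clock"])
    print("shift mm",(1000*d).round(1),"" if ydeg is None else "turn %.1f"%(y-ydeg))
E
python3 - <<'E'
from bench import *
from h import *
go(get_state(),(.498,-.281,.26),-58.1)
E
```

```text
tcp [0.1686 0.5493 0.2306] tool-y yaw 72.9 zaxis [-5.0e-04 -1.5e-03 -1.0e+00] q [ 1.25  0.32  1.57  0.    1.26 -0.02] t 0.1
shift mm [-558.6 -697.1  -28.3] turn 131.0
```

```bash
python3 -m crank '[[[-0.3,-0.37,-0.03,65,0.085],[-0.3,-0.37,-0.03,65,0.085],[-0.3,-0.37,-0.03,65,0.085],[-0.3,-0.37,-0.03,65,0.085],[-0.3,-0.37,-0.03,65,0.085],[-0.3,-0.37,-0.03,65,0.085],[-0.3,-0.37,-0.03,65,0.085],[-0.3,-0.37,-0.03,65,0.085],[-0.3,-0.37,-0.03,65,0.085],[-0.3,-0.37,-0.03,65,0.085]]]'
python3 - <<'E'
from bench import *
from h import *
go(get_state(),(.498,-.281,.26),-58.1)
E
```

```text
clock: 1.35
tcp_pos: [0.3466, 0.1082, 0.261]
orientation: [-0.0, 0.657, 0.754, -0.0]
force: [0.2, 0.9, -0.4]
grip_width: 0.993
gripper_force: 0.0
tcp [0.3466 0.1082 0.261 ] tool-y yaw 7.9 zaxis [-9.e-04  5.e-04 -1.e+00] q [ 0.27 -0.04  1.93  0.    1.26  0.13] t 1.35
shift mm [-406.4   96.4    0.7] turn 66.0
```

```bash
python3 -m crank '[[[-0.406,0.096,0.001,66,0.085],[-0.406,0.096,0.001,66,0.085],[-0.406,0.096,0.001,66,0.085],[-0.406,0.096,0.001,66,0.085],[-0.406,0.096,0.001,66,0.085],[-0.406,0.096,0.001,66,0.085],[-0.406,0.096,0.001,66,0.085],[-0.406,0.096,0.001,66,0.085],[-0.406,0.096,0.001,66,0.085],[-0.406,0.096,0.001,66,0.085]]]'
python3 - <<'E'
from bench import *
from h import *
s=get_state();go(s,(.498,-.281,.119),-58.1)
d=get_image("wrist");cv2.imwrite("pics/w1.png",d["pixels"][:,:,::-1])
json.dump({**{k:np.array(v).tolist() for k,v in d.items() if k!="pixels"},"p":s["tcp_pos"].tolist(),"o":s["orientation"].tolist()},open("w1.json","w"))
print(d["T_tool_cam"],d["vertical_fov"])
E
```

```text
clock: 2.6
tcp_pos: [0.4981, -0.2791, 0.2604]
orientation: [-0.0, 0.961, 0.276, -0.0]
force: [0.0, 0.4, 0.2]
grip_width: 1.0
gripper_force: 0.0
tcp [ 0.4981 -0.2791  0.2604] tool-y yaw -57.9 zaxis [-2.e-04  5.e-04 -1.e+00] q [-0.53  0.3   1.52  0.    1.32  0.48] t 2.6
shift mm [ -1.1   1.7 141.4] turn 0.2
[[-3.07873887e-04 -9.46945791e-01 -3.21393177e-01  8.31131059e-02]
 [ 9.99999943e-01 -2.46638029e-04 -2.31246435e-04 -4.60545982e-04]
 [ 1.39710059e-04 -3.21393230e-01  9.46945813e-01 -1.43106064e-01]
 [ 0.00000000e+00  0.00000000e+00  0.00000000e+00  1.00000000e+00]] 58.979662736619055
```

View pics/w1.png

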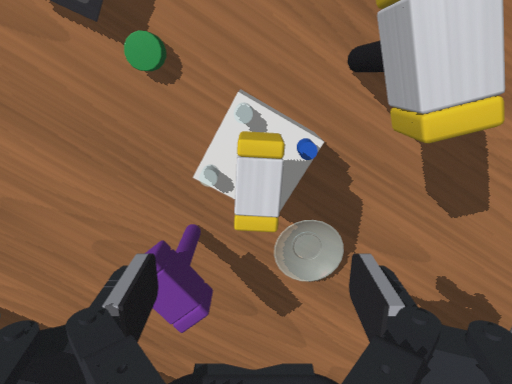

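The wrist view shows the head's long axis nearly vertical in the picture, with yellow/white borders at rows 157 and 216 and columns about 237–282. Its far top edge is at row 230. The dish and the purple mallet are clear of the fingers' path.

```bash
cat >> h.py <<'E'
def wcam(j):
    d=json.load(open(j)) if isinstance(j,str) else j
    q=np.array(d["o"]);M=np.eye(4);M[:3,:3]=Ro.from_quat(q[[1,2,3,0]]).as_matrix();M[:3,3]=d["p"]
    C=np.linalg.inv(M@np.array(d["T_tool_cam"]));return {**d,"R":C[:3,:3],"t":C[:3,3]},M
E
python3 - <<'E'
from h import *
d,M=wcam("w1.json")
im=cv2.imread("pics/w1.png")
print(blobs(im,(22,150,100),(32,255,255),60))
for uv in [(237,157.5),(283,158),(236,216.5),(277.5,217),(235,230.5),(276,231.5)]:
    p=atz(d,uv,.153);print(uv,p.round(4),(np.linalg.inv(M)@np.r_[p,1])[:2].round(4))
E
```

```text
[([382.0, 2.2], [376, 0, 17, 8, 76]), ([449.4, 120.0], [390, 96, 114, 47, 3210]), ([260.2, 144.9], [238, 132, 46, 27, 1088]), ([255.3, 223.3], [234, 215, 44, 17, 642])]
(237, 157.5) [ 0.5101 -0.2565  0.153 ] [ 0.0221 -0.0127]
(283, 158) [ 0.5282 -0.2862  0.153 ] [0.0218 0.0221]
(236, 216.5) [ 0.4681 -0.2809  0.153 ] [-0.0264 -0.0143]
(277.5, 217) [ 0.4854 -0.3094  0.153 ] [-0.0268  0.019 ]
(235, 230.5) [ 0.4571 -0.2866  0.153 ] [-0.0388 -0.0153]
(276, 231.5) [ 0.474  -0.3154  0.153 ] [-0.0397  0.0181]
```

```bash
python3 -m crank '[[[-0.002,0.0035,0,2.5,0.085],[-0.002,0.0035,0.05,2.5,0.085],[-0.002,0.0035,0.09,2.5,0.085],[-0.002,0.0035,0.12,2.5,0.085],[-0.002,0.0035,0.135,2.5,0.085],[-0.002,0.0035,0.141,2.5,0.085],[-0.002,0.0035,0.141,2.5,0.085],[-0.002,0.0035,0.141,2.5,0.03],[-0.002,0.0035,0.141,2.5,0.02],[-0.002,0.0035,0.141,2.5,0.02]]]' 90
python3 -m crank '[[[0,0,0,0,0.02],[0,0,0,0,0.02],[0,0,0,0,0.02],[0,0,-0.01,0,0.02],[0,0,-0.03,0,0.02],[0,0,-0.06,0,0.02],[0,0,-0.1,0,0.02],[0,0,-0.15,0,0.02],[0,0,-0.15,0,0.02],[0,0,-0.15,0,0.02]]]'
python3 - <<'E'
from bench import *
from h import *
s=get_state();go(s,(.569,-.004,.22),0)
d=get_image("wrist");cv2.imwrite("pics/w2.png",d["pixels"][:,:,::-1])
json.dump({**{k:np.array(v).tolist() for k,v in d.items() if k!="pixels"},"p":s["tcp_pos"].tolist(),"o":s["orientation"].tolist()},open("w2.json","w"))
E
```

```text
clock: 3.9
tcp_pos: [0.4986, -0.285, 0.1201]
orientation: [0.0, 0.967, 0.254, 0.0]
force: [-1.5, 1.7, 0.4]
grip_width: 0.41
gripper_force: 89.5
clock: 5.15
tcp_pos: [0.4975, -0.2845, 0.2681]
orientation: [-0.001, 0.967, 0.254, -0.001]
force: [0.2, 0.5, -2.7]
grip_width: 0.407
gripper_force: 90.2
tcp [ 0.4975 -0.2845  0.2681] tool-y yaw -60.6 zaxis [-0.0022  0.0013 -1.    ] q [-0.54  0.3   1.5   0.    1.34  0.52] t 5.15
shift mm [ 200.2 -209.1   48.3] turn -60.6
```

View pics/w2.png

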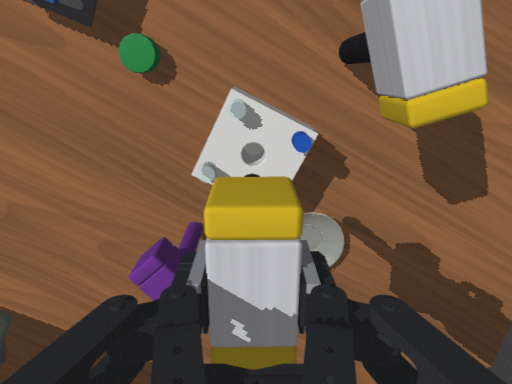

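The mallet is held, out of the rack, with its head centred on column 253. The yellow/white borders are at rows 240 and 347, and the tip of the handle just shows above the head at (252,175).

```bash
python3 - <<'E'
from h import *
d,M=wcam("w2.json");I=np.linalg.inv(M)
zt=d["p"][2]+.033
for uv in [(205,240),(301,240),(210,347),(297,347)]:
    print(uv,(I@np.r_[atz(d,uv,zt),1])[:3].round(4))
f=192/np.tan(np.radians(d["vertical_fov"])/2);E=np.linalg.inv(np.array(d["T_tool_cam"]))
for p in [(.007,0,.112),(.01,0,.106),(.01,0,.07),(.038,0,.007),(.038,0,-.033)]:
    c=E@np.r_[p,1];print(p,(f*c[0]/c[2]+d["cx"]).round(1),(f*c[1]/c[2]+d["cy"]).round(1))
im=cv2.imread("pics/w2.png");print(im[168:186,252].tolist())
# camera position check: rack hole & mould via w1
for u in [(252,154)]:print("rackhole",atz(d,u,.06))
E
```

```text
(205, 240) [ 0.0257 -0.0179 -0.033 ]
(301, 240) [ 0.0258  0.0168 -0.0331]
(210, 347) [-0.0229 -0.0181 -0.0329]
(297, 347) [-0.0228  0.0173 -0.033 ]
(0.007, 0, 0.112) 253.8 174.9
(0.01, 0, 0.106) 253.8 173.4
(0.01, 0, 0.07) 253.9 188.7
(0.038, 0, 0.007) 254.3 175.6
(0.038, 0, -0.033) 254.6 208.5
[[198, 201, 202], [200, 202, 203], [200, 203, 204], [200, 202, 203], [200, 202, 203], [141, 142, 143], [57, 57, 57], [28, 26, 27], [30, 48, 55], [32, 122, 143], [30, 126, 150], [33, 128, 150], [30, 127, 148], [26, 126, 149], [29, 126, 150], [32, 128, 151], [32, 128, 150], [30, 129, 151]]
rackhole [ 0.49739383 -0.28202738  0.06      ]
```

```bash
python3 -m crank '[[[0.05,-0.052,0,0,0.02],[0.1,-0.104,0,0,0.02],[0.15,-0.156,0.01,0,0.02],[0.18,-0.188,0.03,0,0.02],[0.2,-0.209,0.048,0,0.02],[0.2,-0.209,0.06,0,0.02],[0.2,-0.209,0.068,0,0.02],[0.2,-0.209,0.068,0,0.02],[0.2,-0.209,0.068,0,0.02],[0.2,-0.209,0.068,0,0.02]]]'
python3 - <<'E'
from bench import *
from h import *
s=get_state();go(s,(.569,-.0045,.2))
W=np.zeros((560,800,3),np.uint8)
d=get_image("side")["pixels"][:,:,::-1];W[:480,:400]=cv2.resize(d[140:260,195:295],None,fx=4,fy=4,interpolation=cv2.INTER_CUBIC)
d=get_image("wrist");w=d["pixels"][:,:,::-1];cv2.imwrite("pics/w3r.png",w);W[:288,400:784]=cv2.resize(w,(384,288),interpolation=cv2.INTER_AREA)
json.dump({**{k:np.array(v).tolist() for k,v in d.items() if k!="pixels"},"p":s["tcp_pos"].tolist(),"o":s["orientation"].tolist()},open("w3.json","w"))
cv2.imwrite("pics/m3.png",W)
E
```

```text
clock: 6.45
tcp_pos: [0.57, -0.0053, 0.2021]
orientation: [0.0, 0.967, 0.254, 0.001]
force: [-0.1, -0.0, -2.5]
grip_width: 0.41
gripper_force: 90.6
tcp [ 0.57   -0.0053  0.2021] tool-y yaw -60.6 zaxis [ 0.0015  0.     -1.    ] q [-0.03  0.33  1.62  0.    1.19  1.03] t 6.45
shift mm [-0.5 -1.2  2.1]
```

View pics/m3.png

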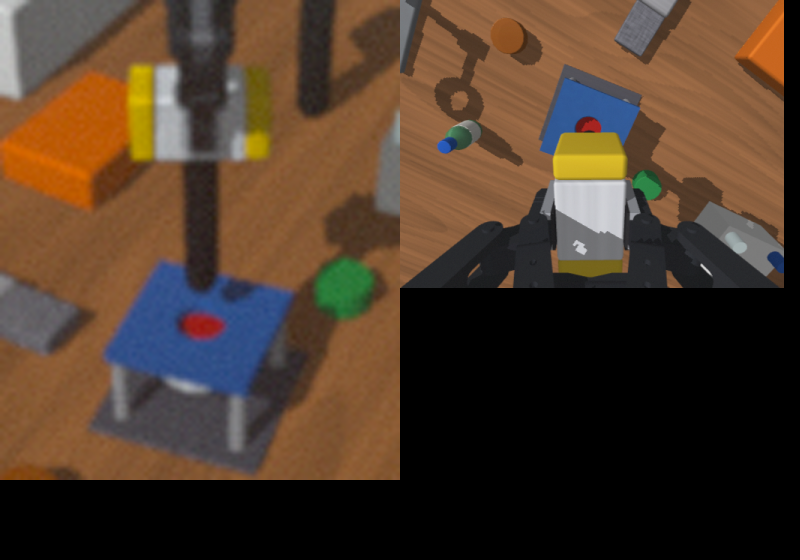

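The handle's tip (side crop at (202,285)) is vertically above the red hole (202,325). The wrist view shows the hole's upper edge at about (251,156) in raw pixels.

```bash
python3 - <<'E'
from h import *
S=json.load(open("side.json"))
def pr(d,p):
    f=192/np.tan(np.radians(d["vertical_fov"])/2);c=np.array(d["R"])@p+np.array(d["t"]);return np.round([f*c[0]/c[2]+d["cx"],f*c[1]/c[2]+d["cy"]],1)
print("side butt",pr(S,[.57,-.0053,.09]),"obs",(195+50.5,140+71.5),"hole",pr(S,[.57,-.0053,.062]),"obs",(245.5,221.3))
d,M=wcam("w3.json")
a=np.linspace(0,2*np.pi,24,endpoint=False)
P=np.array([pr(d,[.569+.015*np.cos(t),-.0045+.015*np.sin(t),.062]) for t in a]);print("rim",P.min(0),P.max(0))
P=np.array([pr(d,[.569+.015*np.cos(t),-.0045+.015*np.sin(t),.054]) for t in a]);print("rim bottom",P.min(0),P.max(0))
im=cv2.imread("pics/w3r.png");h=cv2.cvtColor(im,cv2.COLOR_BGR2HSV)
m=(((h[...,0]<8)|(h[...,0]>172))&(h[...,1]>150)).astype(np.uint8)[140:182,215:285];ys,xs=np.nonzero(m);print("red",xs.min()+215,xs.max()+215,ys.min()+140,ys.max()+140,len(xs))
for r in range(0,40,4):
    x=np.nonzero(m[r])[0]; print(r+140, (x.min()+215,x.max()+215) if len(x) else None)
# plate
print([pr(d,[.569,-.0045,.062])])
E
```

```text
side butt [245.6 211. ] obs (245.5, 211.5) hole [245.7 219.6] obs (245.5, 221.3)
rim [235.  157.3] [269.5 190.5]
rim bottom [235.4 155.2] [269.1 187.6]
red 235 267 156 176 535
140 None
144 None
148 None
152 None
156 (np.int64(248), np.int64(253))
160 (np.int64(240), np.int64(261))
164 (np.int64(237), np.int64(265))
168 (np.int64(235), np.int64(267))
172 (np.int64(235), np.int64(267))
176 (np.int64(260), np.int64(266))
[array([252.3, 174.1])]
```

```bash
python3 -m crank '[[[-0.0005,-0.0015,0,0,0.02],[-0.0005,-0.0015,0.01,0,0.02],[-0.0005,-0.0015,0.02,0,0.02],[-0.0005,-0.0015,0.028,0,0.02],[-0.0005,-0.0015,0.034,0,0.02],[-0.0005,-0.0015,0.04,0,0.02],[-0.0005,-0.0015,0.046,0,0.02],[-0.0005,-0.0015,0.052,0,0.02],[-0.0005,-0.0015,0.056,0,0.02],[-0.0005,-0.0015,0.058,0,0.02]]]' 110
python3 -m crank '[[[0,0,0.001,0,0.02],[0,0,0.002,0,0.02],[0,0,0.003,0,0.02],[0,0,0.004,0,0.02],[0,0,0.005,0,0.02],[0,0,0.005,0,0.02],[0,0,0.006,0,0.02],[0,0,0.006,0,0.02],[0,0,0.006,0,0.02],[0,0,0.006,0,0.02]]]'
```

```text
clock: 7.8
tcp_pos: [0.5686, -0.0035, 0.1432]
orientation: [-0.0, 0.967, 0.254, 0.0]
force: [-1.2, 0.1, 3.8]
grip_width: 0.407
gripper_force: 112.1
clock: 9.05
tcp_pos: [0.5687, -0.0035, 0.1381]
orientation: [0.0, 0.967, 0.254, 0.0]
force: [-1.6, 0.9, 5.7]
grip_width: 0.405
gripper_force: 112.8
```

```bash
python3 -m crank '[[[0,0,0.001,0,0.02],[0,0,0.001,0,0.02],[0,0,0.002,0,0.02],[0,0,0.002,0,0.02],[0,0,0.002,0,0.02],[0,0,0.002,0,0.02],[0,0,0.002,0,0.02],[0,0,0.002,0,0.02],[0,0,0.002,0,0.02],[0,0,0.002,0,0.02]]]'
python3 - <<'E'
from bench import *
import cv2
d=get_image("side")["pixels"][:,:,::-1];cv2.imwrite("pics/m4.png",cv2.resize(d[130:260,195:295],None,fx=4,fy=4,interpolation=cv2.INTER_CUBIC))
E
```

```text
clock: 10.3
tcp_pos: [0.5689, -0.0034, 0.138]
orientation: [0.0, 0.967, 0.254, 0.001]
force: [-4.7, 2.1, 17.3]
grip_width: 0.407
gripper_force: 114.0
```

View pics/m4.png

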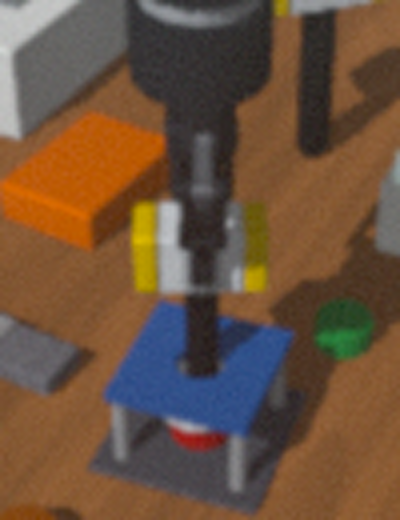

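The force rose to about 20 N with no further travel, and the red mount is visible sitting on the tray at crop (198,437). Next I lift and carry the mallet to the ring.

```bash
python3 -m crank '[[[0,0,-0.01,0,0.02],[0,0,-0.03,0,0.02],[0,0,-0.05,0,0.02],[0,0,-0.07,0,0.02],[0,0,-0.1,0,0.02],[0,0,-0.135,0,0.02],[0,0,-0.15,0,0.02],[0,0,-0.15,0,0.02],[0,0,-0.15,0,0.02],[0,0,-0.15,0,0.02]]]'
python3 - <<'E'
from bench import *
from h import *
go(get_state(),(.526,.280,.275))
E
```

```text
clock: 11.6
tcp_pos: [0.568, -0.0036, 0.2837]
orientation: [-0.0, 0.967, 0.254, -0.001]
force: [0.4, 0.0, -2.6]
grip_width: 0.403
gripper_force: 111.6
tcp [ 0.568  -0.0036  0.2837] tool-y yaw -60.6 zaxis [-2.9e-03  1.0e-04 -1.0e+00] q [-0.03  0.28  1.49  0.    1.38  1.03] t 11.6
shift mm [ 102.8 -267.6    8.9]
```

```bash
python3 -m crank '[[[0.02,-0.053,0,0,0.02],[0.04,-0.106,0,0,0.02],[0.06,-0.16,0,0,0.02],[0.08,-0.213,0,0,0.02],[0.095,-0.25,0,0,0.02],[0.103,-0.268,0,0,0.02],[0.103,-0.268,0.005,0,0.02],[0.103,-0.268,0.008,0,0.02],[0.103,-0.268,0.008,0,0.02],[0.103,-0.268,0.008,0,0.02]]]'
python3 - <<'E'
from bench import *
from h import *
s=get_state();go(s,(.526,.28,.275))
W=np.zeros((560,800,3),np.uint8)
d=get_image("side")["pixels"][:,:,::-1];W[:560,:400]=cv2.resize(d[210:350,140:240],None,fx=4,fy=4,interpolation=cv2.INTER_CUBIC)
d=get_image("wrist");w=d["pixels"][:,:,::-1];cv2.imwrite("pics/w5r.png",w);W[:288,400:784]=cv2.resize(w,(384,288),interpolation=cv2.INTER_AREA)
json.dump({**{k:np.array(v).tolist() for k,v in d.items() if k!="pixels"},"p":s["tcp_pos"].tolist(),"o":s["orientation"].tolist()},open("w5.json","w"))
cv2.imwrite("pics/m5.png",W)
S=json.load(open("side.json"))
def pr(d,p):
    f=192/np.tan(np.radians(d["vertical_fov"])/2);c=np.array(d["R"])@p+np.array(d["t"]);return np.round([f*c[0]/c[2]+d["cx"],f*c[1]/c[2]+d["cy"]],1)
t=s["tcp_pos"];print("side butt crop",(pr(S,t-[0,0,.112])-[140,210])*4,"ring",(pr(S,[.526,.28,.125])-[140,210])*4)
d,M=wcam("w5.json")
a=np.linspace(0,2*np.pi,36)
for r in(.017,.028):
    P=np.array([pr(d,[.526+r*np.cos(x),.28+r*np.sin(x),.125]) for x in a]);print("wrist rim small",r,(P.min(0)*.75+[400,0]),P.max(0)*.75+[400,0])
E
```

```text
clock: 12.85
tcp_pos: [0.5269, 0.2795, 0.2775]
orientation: [0.0, 0.967, 0.253, 0.0]
force: [0.5, 0.2, -2.2]
grip_width: 0.409
gripper_force: 111.8
tcp [0.5269 0.2795 0.2775] tool-y yaw -60.6 zaxis [ 3.e-04  0.e+00 -1.e+00] q [ 0.47  0.33  1.43 -0.    1.38  1.53] t 12.85
shift mm [-0.5 -0.8  2.5] 
side butt crop [184.4 302.4] ring [195.6 362.8]
wrist rim small 0.017 [575.5   113.775] [603.7   140.925]
wrist rim small 0.028 [566.425 104.55 ] [612.775 149.325]
```

View pics/m5.png

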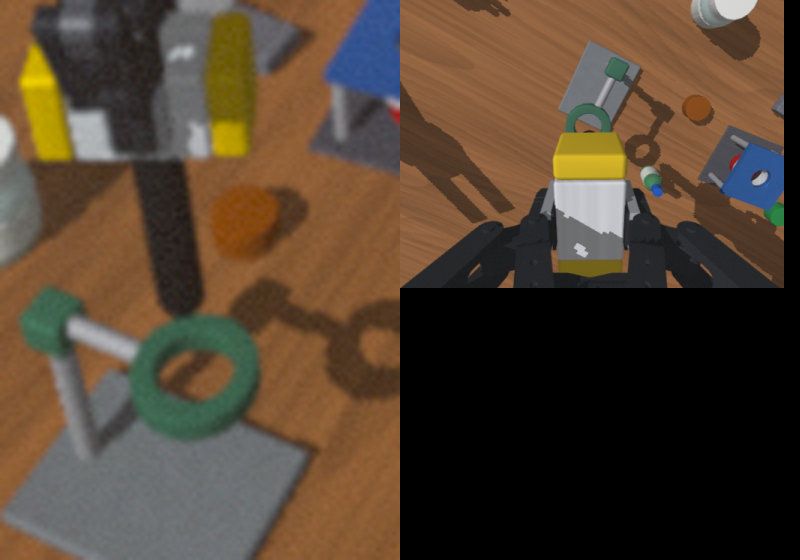

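The wrist view shows the ring at columns 565–613 with its top edge at row 103, which matches the prediction. The handle is above the opening, so I lower it.

```bash
python3 -m crank '[[[-0.0005,-0.001,0.01,0,0.02],[-0.0005,-0.001,0.03,0,0.02],[-0.0005,-0.001,0.05,0,0.02],[-0.0005,-0.001,0.07,0,0.02],[-0.0005,-0.001,0.09,0,0.02],[-0.0005,-0.001,0.11,0,0.02],[-0.0005,-0.001,0.125,0,0.02],[-0.0005,-0.001,0.135,0,0.02],[-0.0005,-0.001,0.141,0,0.02],[-0.0005,-0.001,0.141,0,0.02]]]'
python3 -m crank '[[[0,0,0.001,0,0.02],[0,0,0.001,0,0.02],[0,0,0.002,0,0.02],[0,0,0.002,0,0.02],[0,0,0.003,0,0.02],[0,0,0.003,0,0.02],[0,0,0.004,0,0.02],[0,0,0.004,0,0.02],[0,0,0.004,0,0.02],[0,0,0.004,0,0.02]]]'
```

```text
clock: 14.2
tcp_pos: [0.5256, 0.2811, 0.1362]
orientation: [-0.0, 0.967, 0.254, -0.0]
force: [-0.7, -0.3, -1.9]
grip_width: 0.405
gripper_force: 111.7
clock: 15.45
tcp_pos: [0.5257, 0.2812, 0.1324]
orientation: [-0.0, 0.967, 0.254, 0.0]
force: [-0.1, -0.1, -2.3]
grip_width: 0.406
gripper_force: 111.9
```

```bash
python3 -m crank '[[[0,0,0.0005,0,0.02],[0,0,0.0005,0,0.02],[0,0,0.001,0,0.02],[0,0,0.001,0,0.02],[0,0,0.0015,0,0.02],[0,0,0.0015,0,0.02],[0,0,0.002,0,0.02],[0,0,0.002,0,0.02],[0,0,0.002,0,0.02],[0,0,0.002,0,0.02]]]'
```

```text
clock: 16.7
tcp_pos: [0.5257, 0.2812, 0.1323]
orientation: [-0.0, 0.967, 0.254, 0.001]
force: [-3.7, -2.0, 9.4]
grip_width: 0.403
gripper_force: 113.5
```

```bash
python3 -m crank '[[[0,0,-0.001,0,0.02],[0,0,-0.0015,0,0.02],[0,0,-0.0015,0,0.04],[0,0,-0.0015,0,0.045],[0,0,-0.0015,0,0.055],[0,0,-0.0015,0,0.07],[0,0,-0.0015,0,0.085],[0,0,-0.0015,0,0.085],[0,0,-0.0015,0,0.085],[0,0,-0.0015,0,0.085]]]' 20
python3 -m crank '[[[0,0,-0.01,0,0.085],[0,0,-0.03,0,0.085],[0,0,-0.06,0,0.085],[0,0,-0.1,0,0.085],[0,0,-0.14,0,0.085],[0,0,-0.15,0,0.085],[0,0,-0.15,0,0.085],[0,0,-0.15,0,0.085],[0,0,-0.15,0,0.085],[0,0,-0.15,0,0.085]]]'
python3 - <<'E'
from bench import *
import cv2,numpy as np
d=get_image("side")["pixels"][:,:,::-1];t=get_image("top")["pixels"][:,:,::-1]
W=np.zeros((560,800,3),np.uint8)
W[:,:400]=cv2.resize(d[210:350,140:240],None,fx=4,fy=4,interpolation=cv2.INTER_CUBIC)
W[:300,400:]=cv2.resize(t[120:270,70:270],None,fx=2,fy=2);W[300:,400:]=cv2.resize(d[130:260,195:395],None,fx=2,fy=2)
cv2.imwrite("pics/end.png",W)
E
```

```text
clock: 17.95
tcp_pos: [0.5256, 0.2811, 0.1318]
orientation: [-0.0, 0.967, 0.254, 0.0]
force: [0.3, 0.3, -0.2]
grip_width: 0.992
gripper_force: 0.0
clock: 19.2
tcp_pos: [0.5254, 0.281, 0.2809]
orientation: [0.0, 0.967, 0.254, -0.001]
force: [-0.3, -0.2, -0.0]
grip_width: 0.993
gripper_force: 0.0
```

View pics/end.png

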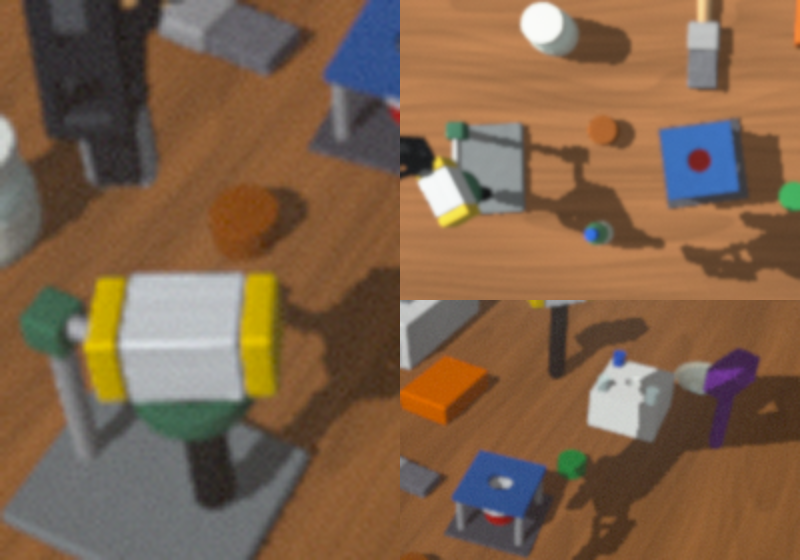

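The mallet hangs upright in the ring at crop (185,340), the red mount sits on the tray, the bystanders are in place and the gripper is clear.

```bash
python3 -c "
from bench import *
print(sign_off())"
```

```text
the job is handed in; nothing more can be done
None
```

I pushed the red mount out onto the tray with the mallet's handle, hung the mallet in the green ring and let go, saw no bystander out of place in the last pictures, and handed the job in at about 19 s; no verdict was returned.

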